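# Load three bushes and hold the blow-off lever half down

### The arm

A 6-joint arm with a two-finger parallel gripper is mounted at the origin on the work surface. World frame = base frame: x ahead of the robot, y to its left, z up, the work surface at z = 0. Lengths are in m, angles in degrees, forces in N, time in s.
With the tool pointing down it reaches from about 0.35 to 0.975 m from the base axis. Payload 7.1 kg.
Tool frame: the origin (TCP) lies at the very end of the fingers, on their centre line; the grasp point (between the pads) lies 19 mm behind it; z points along the fingers, y is the line along which they close (so a half turn about z gives the same grasp; the last joint's range is limited). The gripper opens to 88 mm and grips with 3 to 60 N. Pads are 20 mm wide; open, the fingers measure 115 mm over their backs; the gripper's body (75 mm by 178 mm) begins 61 mm behind the grasp point.
Start: joints at [66.921, 24.242, 93.386, -0, 62.372, -1.089], TCP at [0.234, 0.58, 0.223] pointing down, gripper open.
Joint ranges: [-172.04, 172.04], [-51.8, 120.97], [4.93, 147.93], [-75.15, 255.16], [6.16, 154.13], [-145.62, 145.62]. Speed limits (degrees/s): [136.94, 136.94, 172.46, 180, 180, 180].

### API

Orientations are given as [roll, pitch, yaw] about the fixed x, y, z axes, in that order (R = Rz(yaw) Ry(pitch) Rx(roll)).
In Python, from station import state, cams, ticket gives the robot as it stands.
- The arm moves only by the tool move_arm, never from a script. Its argument "series" is a list that holds one entry, the list of rows, each a list of 5 numbers: the opening, from -1 (shut) to 1 (fully open), so that 0 is half open, then the shift along the tool's x, y, z in cm, then the turn about the tool's z in degrees. A call has 1 to 5 rows; each row shifts and turns the commanded pose from where the row before left it, along the tool's axes as they then stand; what a row does not reach is not made up. A row lasts 1/10 s, in which the tool goes at most 50 mm and 8.59 degrees, less where a joint would pass 70% of its speed; a pose out of reach is approached as far as the arm can. A call with a gripper value outside its range is refused whole. The fingers move at their own pace and stop on an object; the grip force is fixed at half the most. Time passes only in rows, so rows that do not move let the fingers close. It gives the time, the measured TCP pose, the force and the opening at its end, in the units of the state.
- state(): the state, without advancing time (a new reading comes with each control period).
- cams.grab_frame(name): name is "side" or "top"; returns the picture (400x640x3 uint8, red, green, blue); there is no depth.
- cams.camera_params(name): a dict with "vertical_fov" (degrees; the focal length in pixels is half the picture's height over the tangent of half this angle, whatever the lens; pixels are square), "cx", "cy" (the principal point, pixels), "pose" (4x4, takes a point from camera to world coordinates). Camera axes: x right, y down, z forward; pixel columns grow to the right and rows downward; lengths in m; the calibration is good to about 2 mm. A picture is of the moment at which its call begins. camera_params takes no time and is no camera call.
- ticket.finish_job(): hands the job in, once; it reports no verdict.
The state is a dict: "clock": time; "joint_pos": joint angles; "dq": joint speeds; "joint_torque": joint torques, N m; "tcp_pos": TCP position; "orientation": TCP orientation; "ft_force": force on the tool from outside, world axes, zero at the start; "torque": the same for the moment, N m; "opening": finger opening in m.
Only numpy, scipy, OpenCV 4.12 (cv2) and the standard library are available. Lean on these libraries where they do the work, as an engineer would, in place of code of your own. Each camera call takes 0.05 s, during which the arm holds its last target. There are 200 camera calls.

### The job

Stand exactly three of the five steel bushes on end on the floor of the blow-off station's tray and let them go; leave the other two bushes and everything else where they are. Then press the station's spring lever half way down, so that its handle is level, never pushing it near its bottom stop or the blast would throw the parts out. Finish while holding the lever there: it is a dead-man lever, so do not let go at the end.

Things in the scene. Friction and masses are not known exactly. Their poses are not given: they have to be found in the camera images.
- blower: Blow-off station fixed to the bench: grey base plate 240 x 320 x 12 mm (x by y) with an open steel tray, behind it a low air bar with brass jets (top 71 mm above the bench), and beside the tray a grey valve block with a spring lever. Origin: centre of the plate's underside. The lever handle points to -x; the tray lies on the +y side, the lever on the -y side.
- tray (a point): Centre of the parts tray's inner floor, 17 mm above the bench. The inner floor is 130 mm along the station's x and 120 mm along its y; walls 5 mm thick, their rim 15 mm above the inner floor. Axes as the station's.
- lever (a joint): Angle in rad of the station's spring-return lever: 0 = released, handle raised 0.35 rad (20 degrees) above level; 0.35 = half way, handle level; 0.70 = fully down, on its stop. Pivots about a level axis along the station's y through point lever_hinge. Springs back up: pressing at the pad takes about 4 N at the start, 8 N half way, 12 N fully down.
- lever_hinge (a point): Point on the lever's pivot axis, 120 mm above the bench, midway across the lever.
- lever_pad (a point): Centre of the top face of the lever's black pad, where the hand presses: pad 50 mm along the lever, 36 mm wide, 12 mm thick; this point is 115 mm from the pivot axis along the lever and 6 mm above the lever's centre line. Its -x axis points outward along the lever, its z out of the pad's top.
- mat: Black rubber mat, 270 x 250 x 4 mm (x by y), fixed on the bench. Origin: centre of its underside. The bushes, the bearing ring and the pin stand on it on a loose 3 x 3 grid along the mat's axes, about 80 mm apart in x and 75 mm in y, places mixed.
- bush0: One of five alike steel bearing bushes: plain tube, outer diameter 30 mm, bore 18 mm, 32 mm long, about 90 g, standing on end on the mat. Origin: centre of its lower end; z up along its axis.
- bush1: One of five alike steel bearing bushes: plain tube, outer diameter 30 mm, bore 18 mm, 32 mm long, about 90 g, standing on end on the mat. Origin: centre of its lower end; z up along its axis.
- bush2: One of five alike steel bearing bushes: plain tube, outer diameter 30 mm, bore 18 mm, 32 mm long, about 90 g, standing on end on the mat. Origin: centre of its lower end; z up along its axis.
- bush3: One of five alike steel bearing bushes: plain tube, outer diameter 30 mm, bore 18 mm, 32 mm long, about 90 g, standing on end on the mat. Origin: centre of its lower end; z up along its axis.
- bush4: One of five alike steel bearing bushes: plain tube, outer diameter 30 mm, bore 18 mm, 32 mm long, about 90 g, standing on end on the mat. Origin: centre of its lower end; z up along its axis.
- bearing_ring: Steel ring lying on the mat, outer diameter 50 mm, 14 mm high; not a bush. Origin: centre of the underside. Leave it alone.
- pin: Solid steel pin standing on the mat, diameter 18 mm, 48 mm tall; not a bush. Origin: centre of the lower end. Leave it alone.
- oil_can: Red oil can, 90 mm diameter, with handle and spout 175 mm tall, beyond the work. Origin: centre of the underside. Leave it alone.
- multimeter: Red hand multimeter lying flat, 140 x 75 x 34 mm. Origin: centre of the underside. Leave it alone.
- spanner: Steel spanner 150 mm long lying flat to the right of the station. Origin: on the underside near its middle. Leave it alone.
- carton: Small cardboard carton 100 x 80 x 75 mm. Origin: centre of the underside. Leave it alone.
- jar: Amber jar, 68 mm diameter, 85 mm tall. Origin: centre of the underside. Leave it alone.
Mind the look-alikes: they are no part of the job. What is shaped like the bush4 but purple or turquoise is not meant. What is shaped like the bush1 but pink is not meant.

How it is judged (in metres and radians):
On the way, in this order (a step that is already met when the one before it is completed fails the run):
1. exactly three bushes stand in the tray, released, with the lever not pressed ((distance of bush0 from where it was at the start of the episode below 0.04 m or (x of bush0 in the frame of tray between -0.053 and 0.053 m and y of bush0 in the frame of tray between -0.048 and 0.048 m and z of bush0 in the frame of tray between -0.006 and 0.006 m and angle between bush0's own z axis and vertical below 0.15 rad and linear speed of bush0 below 0.03 m/s and contact force between the fingers and bush0 below 0.2 N)) and (distance of bush1 from where it was at the start of the episode below 0.04 m or (x of bush1 in the frame of tray between -0.053 and 0.053 m and y of bush1 in the frame of tray between -0.048 and 0.048 m and z of bush1 in the frame of tray between -0.006 and 0.006 m and angle between bush1's own z axis and vertical below 0.15 rad and linear speed of bush1 below 0.03 m/s and contact force between the fingers and bush1 below 0.2 N)) and (distance of bush2 from where it was at the start of the episode below 0.04 m or (x of bush2 in the frame of tray between -0.053 and 0.053 m and y of bush2 in the frame of tray between -0.048 and 0.048 m and z of bush2 in the frame of tray between -0.006 and 0.006 m and angle between bush2's own z axis and vertical below 0.15 rad and linear speed of bush2 below 0.03 m/s and contact force between the fingers and bush2 below 0.2 N)) and (distance of bush3 from where it was at the start of the episode below 0.04 m or (x of bush3 in the frame of tray between -0.053 and 0.053 m and y of bush3 in the frame of tray between -0.048 and 0.048 m and z of bush3 in the frame of tray between -0.006 and 0.006 m and angle between bush3's own z axis and vertical below 0.15 rad and linear speed of bush3 below 0.03 m/s and contact force between the fingers and bush3 below 0.2 N)) and (distance of bush4 from where it was at the start of the episode below 0.04 m or (x of bush4 in the frame of tray between -0.053 and 0.053 m and y of bush4 in the frame of tray between -0.048 and 0.048 m and z of bush4 in the frame of tray between -0.006 and 0.006 m and angle between bush4's own z axis and vertical below 0.15 rad and linear speed of bush4 below 0.03 m/s and contact force between the fingers and bush4 below 0.2 N)) and ((distance of each of bush0, bush1 from where it was at the start of the episode below 0.04 m and distance of each of bush2, bush3, bush4 from where it was at the start of the episode above 0.04 m) or (distance of each of bush0, bush2 from where it was at the start of the episode below 0.04 m and distance of each of bush1, bush3, bush4 from where it was at the start of the episode above 0.04 m) or (distance of each of bush0, bush3 from where it was at the start of the episode below 0.04 m and distance of each of bush1, bush2, bush4 from where it was at the start of the episode above 0.04 m) or (distance of each of bush0, bush4 from where it was at the start of the episode below 0.04 m and distance of each of bush1, bush2, bush3 from where it was at the start of the episode above 0.04 m) or (distance of each of bush0, bush3, bush4 from where it was at the start of the episode above 0.04 m and distance of each of bush1, bush2 from where it was at the start of the episode below 0.04 m) or (distance of each of bush0, bush2, bush4 from where it was at the start of the episode above 0.04 m and distance of each of bush1, bush3 from where it was at the start of the episode below 0.04 m) or (distance of each of bush0, bush2, bush3 from where it was at the start of the episode above 0.04 m and distance of each of bush1, bush4 from where it was at the start of the episode below 0.04 m) or (distance of each of bush0, bush1, bush4 from where it was at the start of the episode above 0.04 m and distance of each of bush2, bush3 from where it was at the start of the episode below 0.04 m) or (distance of each of bush0, bush1, bush3 from where it was at the start of the episode above 0.04 m and distance of each of bush2, bush4 from where it was at the start of the episode below 0.04 m) or (distance of each of bush0, bush1, bush2 from where it was at the start of the episode above 0.04 m and distance of each of bush3, bush4 from where it was at the start of the episode below 0.04 m)) and value of joint lever below 0.1 rad), for 0.2 s.
2. the robot holds the lever half way down (value of joint lever between 0.25 and 0.45 rad and contact force between any of the fingers, the arm and lever above 4 N), for 0.5 s.
At the end, for the whole second after the job is handed in: Exactly three bushes stand on end (within 0.15 rad) on the tray floor, untouched and at rest; the other two are within 40 mm of where they began; the lever is held still by the robot itself (more than 4 N) within 0.1 rad of level (joint between 0.25 and 0.45 rad) (all of step 2 and (distance of bush0 from where it was at the start of the episode below 0.04 m or (x of bush0 in the frame of tray between -0.053 and 0.053 m and y of bush0 in the frame of tray between -0.048 and 0.048 m and z of bush0 in the frame of tray between -0.006 and 0.006 m and angle between bush0's own z axis and vertical below 0.15 rad and linear speed of bush0 below 0.03 m/s and contact force between the fingers and bush0 below 0.2 N)) and (distance of bush1 from where it was at the start of the episode below 0.04 m or (x of bush1 in the frame of tray between -0.053 and 0.053 m and y of bush1 in the frame of tray between -0.048 and 0.048 m and z of bush1 in the frame of tray between -0.006 and 0.006 m and angle between bush1's own z axis and vertical below 0.15 rad and linear speed of bush1 below 0.03 m/s and contact force between the fingers and bush1 below 0.2 N)) and (distance of bush2 from where it was at the start of the episode below 0.04 m or (x of bush2 in the frame of tray between -0.053 and 0.053 m and y of bush2 in the frame of tray between -0.048 and 0.048 m and z of bush2 in the frame of tray between -0.006 and 0.006 m and angle between bush2's own z axis and vertical below 0.15 rad and linear speed of bush2 below 0.03 m/s and contact force between the fingers and bush2 below 0.2 N)) and (distance of bush3 from where it was at the start of the episode below 0.04 m or (x of bush3 in the frame of tray between -0.053 and 0.053 m and y of bush3 in the frame of tray between -0.048 and 0.048 m and z of bush3 in the frame of tray between -0.006 and 0.006 m and angle between bush3's own z axis and vertical below 0.15 rad and linear speed of bush3 below 0.03 m/s and contact force between the fingers and bush3 below 0.2 N)) and (distance of bush4 from where it was at the start of the episode below 0.04 m or (x of bush4 in the frame of tray between -0.053 and 0.053 m and y of bush4 in the frame of tray between -0.048 and 0.048 m and z of bush4 in the frame of tray between -0.006 and 0.006 m and angle between bush4's own z axis and vertical below 0.15 rad and linear speed of bush4 below 0.03 m/s and contact force between the fingers and bush4 below 0.2 N)) and ((distance of each of bush0, bush1 from where it was at the start of the episode below 0.04 m and distance of each of bush2, bush3, bush4 from where it was at the start of the episode above 0.04 m) or (distance of each of bush0, bush2 from where it was at the start of the episode below 0.04 m and distance of each of bush1, bush3, bush4 from where it was at the start of the episode above 0.04 m) or (distance of each of bush0, bush3 from where it was at the start of the episode below 0.04 m and distance of each of bush1, bush2, bush4 from where it was at the start of the episode above 0.04 m) or (distance of each of bush0, bush4 from where it was at the start of the episode below 0.04 m and distance of each of bush1, bush2, bush3 from where it was at the start of the episode above 0.04 m) or (distance of each of bush0, bush3, bush4 from where it was at the start of the episode above 0.04 m and distance of each of bush1, bush2 from where it was at the start of the episode below 0.04 m) or (distance of each of bush0, bush2, bush4 from where it was at the start of the episode above 0.04 m and distance of each of bush1, bush3 from where it was at the start of the episode below 0.04 m) or (distance of each of bush0, bush2, bush3 from where it was at the start of the episode above 0.04 m and distance of each of bush1, bush4 from where it was at the start of the episode below 0.04 m) or (distance of each of bush0, bush1, bush4 from where it was at the start of the episode above 0.04 m and distance of each of bush2, bush3 from where it was at the start of the episode below 0.04 m) or (distance of each of bush0, bush1, bush3 from where it was at the start of the episode above 0.04 m and distance of each of bush2, bush4 from where it was at the start of the episode below 0.04 m) or (distance of each of bush0, bush1, bush2 from where it was at the start of the episode above 0.04 m and distance of each of bush3, bush4 from where it was at the start of the episode below 0.04 m)) and velocity of joint lever between -0.1 and 0.1 rad/s); the arm keeps its last pose, push and grip.
It fails at once if the lever is pushed nearly or fully to its bottom stop (over 0.62 rad) (value of joint lever above 0.62 rad).
It fails at once if a bystander is moved more than 40 mm (distance of any of bearing_ring, pin, oil_can, multimeter, spanner, carton, jar from where it was at the start of the episode above 0.04 m).
It also fails if it takes over 72 s, if anything falls off the work surface, if the arm or the gripper's body presses on something with over 40 N, if the wrist force passes 120 N, or if a joint passes its speed limit or range.

## Working session

There is one attempt and no reset: what is moved stays moved. The work goes in short steps, Python scripts to look and compute and a tool call to move; the robot and the scene stay as the last step left them, time stands still between calls to the robot, and variables do not carry over. Pictures are saved under pics/ and viewed, on a budget of 10 in all, crops included, one or two more only if the job needs it, and the job is handed in when it is done.

Besides the shell and the picture viewer there is one more tool, called after "Emit:" in YAML: its name, and indented under it one key for each argument. move_arm: Moves the arm, as the interface text tells. Its arguments: {"type":"object","properties":{"series":{"type":"array","items":{"type":"array","items":{"type":"array","items":{"type":"number"}}}}},"required":["series"]}

```bash
mkdir -p pics; python3 - <<'E'
from station import state,cams,ticket
import cv2,numpy as np
s=state();print({k:np.round(v,3).tolist() for k,v in s.items()})
for n in("top","side"):
    im=cams.grab_frame(n);cv2.imwrite(f"pics/{n}0.png",im[...,::-1])
    p=cams.camera_params(n);print(n,p["vertical_fov"],p["cx"],p["cy"],np.round(p["pose"],4).tolist(),[k for k in p])
E
```

```text
{'clock': 0.0, 'joint_pos': [66.922, 24.284, 93.432, -0.001, 62.37, -1.089], 'dq': [-0.005, -0.056, 0.038, -0.007, 0.093, 0.042], 'joint_torque': [0.002, -54.463, -27.366, 0.064, 0.023, -0.0], 'tcp_pos': [0.234, 0.579, 0.222], 'orientation': [-179.915, -0.001, 158.011], 'ft_force': [-0.145, 0.286, -0.314], 'torque': [0.004, 0.017, 0.004], 'opening': 0.088}
top 57.388306151594385 317.9536154660307 199.25833481664287 [[0.03, -0.9937, 0.1084, 0.4668], [-0.9993, -0.0274, 0.0255, 0.0024], [-0.0224, -0.1091, -0.9938, 1.2854], [0.0, 0.0, 0.0, 1.0]] ['vertical_fov', 'cx', 'cy', 'pose']
side 54.13340496428058 319.23489836231926 193.54940030072797 [[-0.9704, -0.112, 0.2139, 0.3377], [-0.2413, 0.487, -0.8394, 1.0044], [-0.0102, -0.8662, -0.4996, 0.7092], [0.0, 0.0, 0.0, 1.0]] ['vertical_fov', 'cx', 'cy', 'pose']
```

View pics/top0.png

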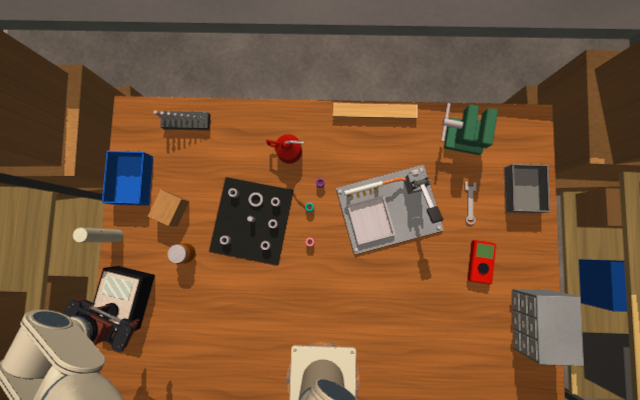

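View pics/side0.png

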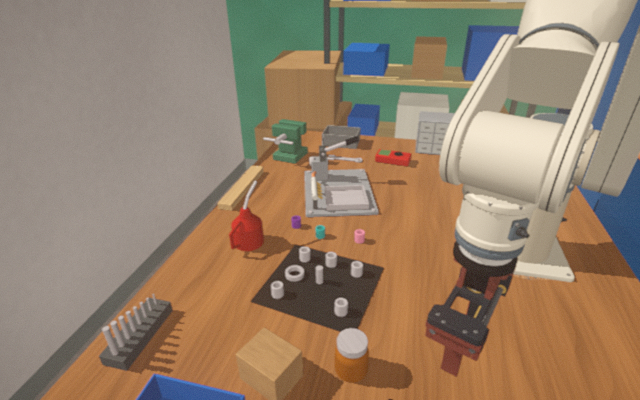

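Top view: five bushes are on the black mat near (233,192), (275,202), (273,224), (265,245) and (225,240). The ring is at (256,199) and the pin at (250,219). Off the mat are the look-alikes: purple (320,183), turquoise (310,207) and pink (310,242). The plain steel tubes on the mat fit the description. The station's tray is at (370,222), with the lever pad at (434,214). I'll confirm this in one enlarged crop.

```bash
cat > h.py <<'E'
import numpy as np,cv2
from station import state,cams,ticket
def par(n):
    p=cams.camera_params(n);return 200/np.tan(np.radians(p["vertical_fov"])/2),p["cx"],p["cy"],np.array(p["pose"])
def ray(n,uv):
    f,cx,cy,T=par(n);d=T[:3,:3]@[(uv[0]-cx)/f,(uv[1]-cy)/f,1];return T[:3,3],d
def onz(n,uv,z):
    o,d=ray(n,uv);return o+d*(z-o[2])/d[2]
def proj(n,P):
    f,cx,cy,T=par(n);q=T[:3,:3].T@(np.array(P)-T[:3,3]);return np.array([cx+f*q[0]/q[2],cy+f*q[1]/q[2]])
E
python3 - <<'E'
from h import *
im=cv2.imread("pics/top0.png")
a=cv2.resize(im[170:270,200:330],None,fx=6,fy=6,interpolation=cv2.INTER_CUBIC)[:, :780]
cv2.imwrite("pics/cropA.png",a)
b=cv2.resize(im[160:260,330:450],None,fx=6,fy=6,interpolation=cv2.INTER_CUBIC)
cv2.imwrite("pics/cropB.png",b)
g=cv2.cvtColor(im,cv2.COLOR_BGR2GRAY)
hsv=cv2.cvtColor(im,cv2.COLOR_BGR2HSV)
mat=((g<60)).astype(np.uint8);mat[:, :205]=0;mat[:,300:]=0;mat[:170]=0;mat[270:]=0
c=max(cv2.findContours(mat,cv2.RETR_EXTERNAL,cv2.CHAIN_APPROX_NONE)[0],key=cv2.contourArea)
box=cv2.boxPoints(cv2.minAreaRect(c));print("mat",[onz("top",q,.004).round(3).tolist() for q in box])
ins=cv2.fillPoly(np.zeros_like(mat),[cv2.convexHull(c)],1)
m=((g>95)&(ins>0)).astype(np.uint8)
for k in cv2.findContours(m,cv2.RETR_EXTERNAL,cv2.CHAIN_APPROX_NONE)[0]:
    (u,v),r=cv2.minEnclosingCircle(k)
    if r>1.5: 
        P=onz("top",(u,v),.036);print((round(u,1),round(v,1)),round(r,1),P.round(4),"side",proj("side",P).round(1))
E
```

```text
mat [[0.413, 0.411, 0.004], [0.685, 0.37, 0.004], [0.639, 0.122, 0.004], [0.371, 0.168, 0.004]]
(265.0, 245.0) 4.5 [0.4415 0.21   0.036 ] side [356.6 264.1]
(224.0, 239.5) 4.7 [0.4559 0.3515 0.036 ] side [340.6 302. ]
(272.0, 223.0) 4.5 [0.517  0.1894 0.036 ] side [330.2 255. ]
(249.5, 218.2) 2.8 [0.531  0.2676 0.036 ] side [318.1 273.2]
(274.8, 201.2) 4.4 [0.5922 0.1831 0.036 ] side [304.  249.6]
(255.2, 198.8) 7.3 [0.5989 0.2511 0.036 ] side [294.5 265. ]
(232.1, 192.0) 4.3 [0.6202 0.3326 0.036 ] side [276.4 285. ]
```

View pics/cropA.png

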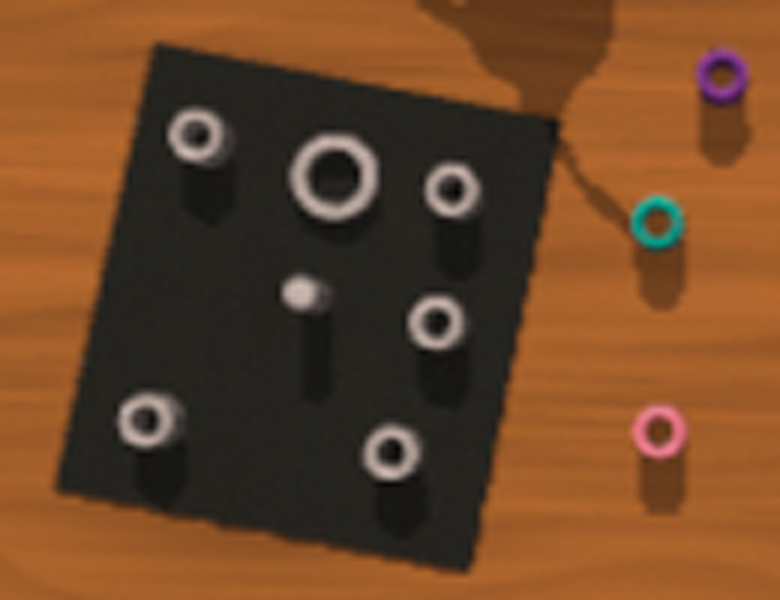

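View pics/cropB.png

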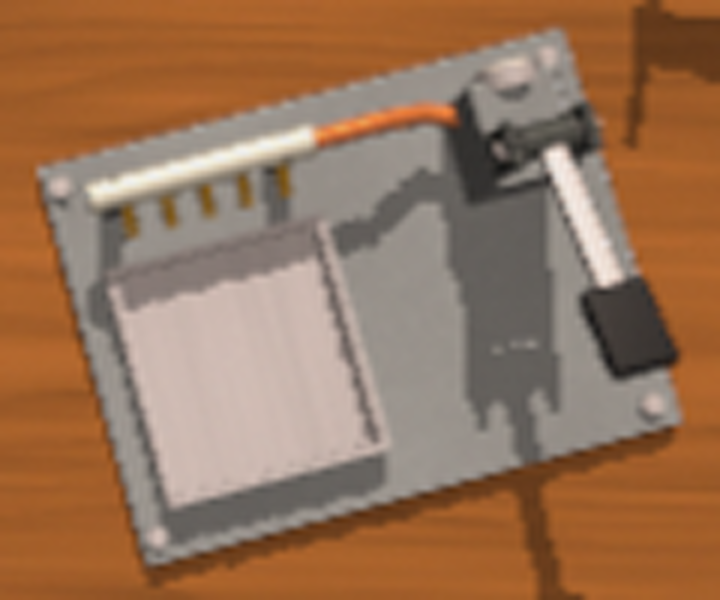

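The crop confirms five grey steel tubes on the mat, and that the coloured ones are all off it. The mat measures 272 x 250 mm, which matches. In crop B the plate corners are near (38,168), (565,30), (682,428) and (148,568). The tray rim is (107,280), (322,218), (390,450) and (172,508), and the pad centre is (630,327).

```bash
python3 - <<'E'
from h import *
px=lambda c:(330+c[0]/6-.42,160+c[1]/6-.42)
C=np.array([onz("top",px(c),.012)[:2] for c in[(38,168),(565,30),(682,428),(148,568)]])
print("plate",C.round(4).tolist(),[np.linalg.norm(C[i]-C[i-1]).round(4) for i in range(4)])
R=np.array([onz("top",px(c),.032)[:2] for c in[(107,280),(322,218),(390,450),(172,508)]])
print("rim",[np.linalg.norm(R[i]-R[i-1]).round(4) for i in range(4)])
for Q in(C,R):
    d=(Q[0]-Q[3])+(Q[1]-Q[2]);e=(Q[0]-Q[1])+(Q[3]-Q[2])
    print("ctr",Q.mean(0).round(4),"yaw x",np.degrees(np.arctan2(d[1],d[0])),"yaw y-90",np.degrees(np.arctan2(e[1],e[0]))-90)
pad=onz("top",px((630,327)),.165);hin=onz("top",px((553,135)),.12)
print("pad",pad,"hinge",hin,np.linalg.norm(pad-hin), "side proj",proj("side",pad),proj("side",[*R.mean(0),.017]))
s=state();print(s["tcp_pos"],s["orientation"])
E
```

```text
plate [[0.6487, -0.0268], [0.7387, -0.3337], [0.5079, -0.4001], [0.4188, -0.0956]] [np.float64(0.24), np.float64(0.3198), np.float64(0.2402), np.float64(0.3173)]
rim [np.float64(0.1345), np.float64(0.1284), np.float64(0.1372), np.float64(0.1279)]
ctr [ 0.5785 -0.214 ] yaw x 16.354017035419993 yaw y-90 16.325823392141004
ctr [ 0.5367 -0.1484] yaw x 16.96077534010512 yaw y-90 17.130861279863012
pad [ 0.55336233 -0.32589043  0.165     ] hinge [ 0.65846062 -0.29870621  0.12      ] 0.11751439303838247 side proj [351.21284057 138.85208815] [345.79848985 198.16021873]
[0.23380618 0.57909566 0.2220077 ] [-1.79923015e+02 -1.17807984e-03  1.58009176e+02]
```

Every measured size agrees with the spec: plate 240 x 319 mm, rim about 128 x 136 mm, hinge to pad 117 mm. The station's yaw is 16.4°. I'll turn the tool to yaw 106.4°, so tool x is the station's y and tool y is the station's x, and start moving.

Emit:
move_arm:
  series:
    - [[0.2,0,0,0,8.59],[0.2,0,0,0,8.59],[0.2,0,0,0,8.59],[0.2,0,0,0,8.59],[0.2,0,0,0,8.59]]

```text
clock: 0.6
tcp_pos: [0.2339, 0.5792, 0.2222]
orientation: [-180.0, 0.0, 114.7]
ft_force: [0.9, -0.6, 0.7]
opening: 0.0536
```

Emit:
move_arm:
  series:
    - [[0.2,0,0,0,8.59],[0.2,-4.5,1.0,0,0],[0.2,-4.5,1.0,0,0],[0.2,-4.5,1.0,0,0],[0.2,-4.5,1.0,0,0]]

```text
clock: 1.1
tcp_pos: [0.3236, 0.4165, 0.2223]
orientation: [-180.0, 0.0, 106.5]
ft_force: [0.7, 1.1, 0.2]
opening: 0.0527
```

Emit:
move_arm:
  series:
    - [[0.2,-4.5,1,1,0],[0.2,-4.5,1,1,0],[0.2,-4.5,1,1,0],[0.2,-4.5,1,1,0],[0.2,-4.5,1,1,0]]

```text
clock: 1.6
tcp_pos: [0.4356, 0.2149, 0.1723]
orientation: [180.0, 0.0, 106.5]
ft_force: [0.2, 0.3, -0.3]
opening: 0.0528
```

Emit:
move_arm:
  series:
    - [[0.2,-0.6,0.4,3,0],[0.2,0,0,4,0],[0.2,0,0,4,0],[0.2,0,0,3,0],[0.2,0,0,1,0]]

```text
clock: 2.1
tcp_pos: [0.4387, 0.211, 0.0199]
orientation: [-179.7, 0.0, 106.5]
ft_force: [-0.1, -0.4, 0.9]
opening: 0.053
```

Emit:
move_arm:
  series:
    - [[0.2,0,0,1.2,0],[0.2,0,0,0,0],[-1,0,0,0,0],[-1,0,0,0,0],[-1,0,0,0,0]]

```text
clock: 2.6
tcp_pos: [0.4414, 0.2124, 0.0117]
orientation: [179.9, -0.0, 106.5]
ft_force: [-0.2, -0.5, -0.1]
opening: 0.0321
```

Emit:
move_arm:
  series:
    - [[-1,0,0,0,0],[-1,0,0,0,0],[-1,0,0,0,0]]

```text
clock: 2.9
tcp_pos: [0.4413, 0.2124, 0.0116]
orientation: [179.9, -0.0, 106.5]
ft_force: [-1.4, -0.1, 7.9]
opening: 0.0302
```

Emit:
move_arm:
  series:
    - [[-1,0,0,-2,0],[-1,0,0,-4,0],[-1,0,0,-4,0],[-1,-2,0,-2.8,0],[-1,-3.9,0,0,0]]

```text
clock: 3.4
tcp_pos: [0.4599, 0.1571, 0.1428]
orientation: [179.5, -0.0, 106.7]
ft_force: [0.6, 0.3, -0.6]
opening: 0.03
```

Emit:
move_arm:
  series:
    - [[-1,-4.5,-0.2,0,0],[-1,-4.5,-0.2,0,0],[-1,-4.5,-0.2,0,0],[-1,-4.5,-0.2,0,0],[-1,-4.5,-0.2,0,0]]

```text
clock: 3.9
tcp_pos: [0.5116, -0.065, 0.139]
orientation: [180.0, 0.0, 106.5]
ft_force: [0.7, 0.3, -1.1]
opening: 0.0304
```

Emit:
move_arm:
  series:
    - [[-1,-4,0,0,0],[-1,-4,0,0,0],[-1,-3,0,0,0],[-1,-1.5,0,0,0],[-1,0,0,0,0]]

```text
clock: 4.4
tcp_pos: [0.5472, -0.1843, 0.1387]
orientation: [180.0, 0.0, 106.3]
ft_force: [0.7, 0.2, -0.3]
opening: 0.03
```

Emit:
move_arm:
  series:
    - [[-1,0,0,4,0],[-1,0,0,4,0],[-1,0,0,2,0],[-1,0,0,0.8,0],[-1,0,0,0.4,0]]

```text
clock: 4.9
tcp_pos: [0.5465, -0.1817, 0.0262]
orientation: [-179.9, -0.1, 106.5]
ft_force: [0.2, 0.2, -0.7]
opening: 0.0296
```

Emit:
move_arm:
  series:
    - [[-1,0,0,0,0],[-1,0,0,0,0]]

```text
clock: 5.1
tcp_pos: [0.5479, -0.183, 0.0279]
orientation: [179.9, 0.1, 106.5]
ft_force: [0.8, 0.7, -0.3]
opening: 0.0299
```

Emit:
move_arm:
  series:
    - [[-1,0,0,0.1,0],[-0.2,0,0,0,0],[0.2,0,0,0,0],[0.2,0,0,0,0]]

```text
clock: 5.5
tcp_pos: [0.5472, -0.1831, 0.026]
orientation: [180.0, 0.0, 106.5]
ft_force: [0.4, -0.2, 0.9]
opening: 0.0479
```

Emit:
move_arm:
  series:
    - [[0.2,0,0,-3,0],[0.2,0,0,-4.5,0],[0.2,0,0,-4.5,0],[0.2,4.6,1,0,0],[0.2,4.6,1,0,0]]

```text
clock: 6.0
tcp_pos: [0.5413, -0.0893, 0.1477]
orientation: [179.8, 0.1, 106.3]
ft_force: [0.0, 0.2, -0.4]
opening: 0.0529
```

Emit:
move_arm:
  series:
    - [[0.2,4.6,1,0,0],[0.2,4.6,1,0,0],[0.2,4.6,1,0,0],[0.2,4.6,1,0,0],[0.2,4.6,1,0,0]]

```text
clock: 6.5
tcp_pos: [0.5225, 0.1474, 0.1459]
orientation: [180.0, 0.0, 106.5]
ft_force: [0.1, -0.3, 0.7]
opening: 0.0526
```

```bash
python3 - <<'E'
from h import *
im=cams.grab_frame("top")[...,::-1]
sd=cams.grab_frame("side")[...,::-1]
a=cv2.resize(im[170:260,330:450],(480,360),interpolation=cv2.INTER_CUBIC)
b=cv2.resize(sd[150:240,270:390],(480,360),interpolation=cv2.INTER_CUBIC)[:, 80:400]
cv2.imwrite("pics/p1.png",np.hstack([a,b]))
s=state();print(s["tcp_pos"],s["orientation"],s["clock"])
E
```

```text
[0.52252548 0.15021906 0.14597974] [ 1.79931626e+02 -4.64555535e-02  1.06762693e+02] 6.6
```

View pics/p1.png

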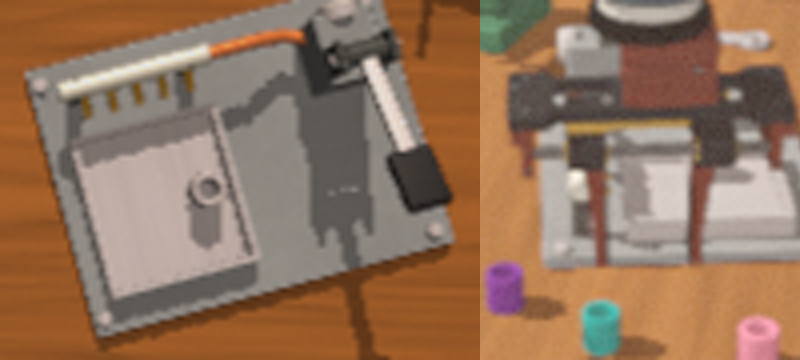

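The first bush stands in the tray, at crop position (207,187). On to the second bush.

Emit:
move_arm:
  series:
    - [[0.2,4.4,0.7,0,0],[0.2,0,0,3,0],[0.2,0,0,4,0],[0.2,0,0,4,0],[0.2,0,0,1.4,0]]

```text
clock: 7.1
tcp_pos: [0.515, 0.1883, 0.0186]
orientation: [-179.7, 0.0, 106.4]
ft_force: [-0.1, -0.4, 0.2]
opening: 0.0528
```

Emit:
move_arm:
  series:
    - [[0.2,0,0,1,0],[0.2,0,0,0,0],[-1,0,0,0,0],[-1,0,0,0,0],[-1,0,0,0,0]]

```text
clock: 7.6
tcp_pos: [0.5177, 0.19, 0.0129]
orientation: [179.9, -0.0, 106.5]
ft_force: [-2.4, -1.7, 0.7]
opening: 0.032
```

Emit:
move_arm:
  series:
    - [[-1,0,0,0,0],[-1,0,0,0,0],[-1,0,0,0,0]]

```text
clock: 7.9
tcp_pos: [0.5176, 0.1899, 0.0128]
orientation: [179.9, 0.0, 106.5]
ft_force: [-2.2, -0.7, 7.1]
opening: 0.0297
```

```bash
python3 - <<'E'
from h import *
P=onz("top",(381.4,216.4),.049)-[.537,-.1484,0];c,s=np.cos(np.radians(16.4)),np.sin(np.radians(16.4))
print("bush1 in tray",c*P[0]+s*P[1],-s*P[0]+c*P[1])
E
```

```text
bush1 in tray 0.0024960169295434285 -0.03544752238758277
```

The first bush is at (+2, -35) mm in the tray frame, as planned. The second is gripped, with a 30 mm opening.

Emit:
move_arm:
  series:
    - [[-1,0,0,-2,0],[-1,0,0,-4,0],[-1,0,0,-4,0],[-1,0,0,-3,0],[-1,-3,-0.6,0,0]]

```text
clock: 8.4
tcp_pos: [0.523, 0.162, 0.1466]
orientation: [179.4, -0.0, 106.6]
ft_force: [1.9, -0.3, -1.1]
opening: 0.0298
```

Emit:
move_arm:
  series:
    - [[-1,-4.5,-1,0,0],[-1,-4.5,-1,0,0],[-1,-4.5,-1,0,0],[-1,-4.5,-1,0,0],[-1,-4.5,-1,0,0]]

```text
clock: 8.9
tcp_pos: [0.5356, -0.0724, 0.1422]
orientation: [180.0, 0.0, 106.5]
ft_force: [0.6, 0.9, -0.5]
opening: 0.0295
```

Emit:
move_arm:
  series:
    - [[-1,-4.5,-1,0,0],[-1,-2,-0.6,0,0],[-1,-1,-0.4,0,0],[-1,0,0,0,0]]

```text
clock: 9.3
tcp_pos: [0.5375, -0.149, 0.1418]
orientation: [180.0, 0.0, 106.4]
ft_force: [-0.1, 1.5, -1.2]
opening: 0.0298
```

Emit:
move_arm:
  series:
    - [[-1,0,0,4,0],[-1,0,0,4,0],[-1,0,0,2,0],[-1,0,0,1,0],[-1,0,0,0.5,0]]

```text
clock: 9.8
tcp_pos: [0.5376, -0.1469, 0.0261]
orientation: [-179.9, -0.0, 106.6]
ft_force: [0.7, 0.4, -0.7]
opening: 0.0299
```

Emit:
move_arm:
  series:
    - [[-1,0,0,0,0],[-1,0,0,0,0]]

```text
clock: 10.0
tcp_pos: [0.5387, -0.1481, 0.0277]
orientation: [179.9, 0.1, 106.5]
ft_force: [-1.0, -0.7, -0.0]
opening: 0.0302
```

Emit:
move_arm:
  series:
    - [[-1,0,0,0.1,0],[-0.2,0,0,0,0],[0.2,0,0,0,0],[0.2,0,0,0,0]]

```text
clock: 10.4
tcp_pos: [0.538, -0.1484, 0.0261]
orientation: [180.0, 0.0, 106.5]
ft_force: [-0.3, -0.4, 0.2]
opening: 0.0478
```

Emit:
move_arm:
  series:
    - [[0.2,0,0,-3,0],[0.2,0,0,-4.5,0],[0.2,0,0,-4.5,0],[0.2,4.3,2.1,0,0],[0.2,4.3,2.1,0,0]]

```text
clock: 10.9
tcp_pos: [0.555, -0.054, 0.1479]
orientation: [179.8, 0.1, 106.3]
ft_force: [0.2, -0.4, 0.6]
opening: 0.0524
```

Emit:
move_arm:
  series:
    - [[0.2,4.3,2.1,0,0],[0.2,4.3,2.1,0,0],[0.2,4.3,2.1,0,0],[0.2,4.3,2.1,0,0],[0.2,4.5,2.0,0,0]]

```text
clock: 11.4
tcp_pos: [0.5921, 0.1856, 0.1459]
orientation: [180.0, 0.0, 106.5]
ft_force: [-0.2, -0.0, 0.0]
opening: 0.0526
```

Emit:
move_arm:
  series:
    - [[0.2,0,0,0,0],[0.2,0,0,3,0],[0.2,0,0,4,0],[0.2,0,0,4,0],[0.2,0,0,1.4,0]]

```text
clock: 11.9
tcp_pos: [0.5892, 0.1823, 0.0182]
orientation: [-179.7, 0.0, 106.4]
ft_force: [-0.1, 0.2, 0.7]
opening: 0.0528
```

Emit:
move_arm:
  series:
    - [[0.2,0,0,0,0],[0.2,0,0,0,0]]

```text
clock: 12.1
tcp_pos: [0.5927, 0.1836, 0.0228]
orientation: [179.9, 0.0, 106.4]
ft_force: [0.6, 0.5, 0.6]
opening: 0.0525
```

Emit:
move_arm:
  series:
    - [[0.2,0,0,1,0],[0.2,0,0,0,0],[-1,0,0,0,0],[-1,0,0,0,0],[-1,0,0,0,0]]

```text
clock: 12.6
tcp_pos: [0.5921, 0.1839, 0.0121]
orientation: [180.0, 0.0, 106.5]
ft_force: [0.1, 0.1, -0.0]
opening: 0.032
```

Emit:
move_arm:
  series:
    - [[-1,0,0,0,0],[-1,0,0,0,0],[-1,0,0,0,0]]

```text
clock: 12.9
tcp_pos: [0.5921, 0.1838, 0.012]
orientation: [180.0, 0.0, 106.5]
ft_force: [-1.9, -0.6, 5.2]
opening: 0.029
```

Emit:
move_arm:
  series:
    - [[-1,0,0,-2,0],[-1,0,0,-4,0],[-1,0,0,-4,0],[-1,0,0,-3,0],[-1,-3,-1.5,0,0]]

```text
clock: 13.4
tcp_pos: [0.5897, 0.1536, 0.1464]
orientation: [179.4, -0.0, 106.6]
ft_force: [1.0, 0.2, -1.5]
opening: 0.0293
```

Emit:
move_arm:
  series:
    - [[-1,-4,-2.3,0,0],[-1,-4,-2.3,0,0],[-1,-4,-2.3,0,0],[-1,-4,-2.3,0,0],[-1,-4,-2.3,0,0]]

```text
clock: 13.9
tcp_pos: [0.5316, -0.0752, 0.1415]
orientation: [-180.0, -0.0, 106.5]
ft_force: [0.4, -0.6, -0.4]
opening: 0.0292
```

Emit:
move_arm:
  series:
    - [[-1,-2.5,-1.2,0,0],[-1,-1,-0.5,0,0],[-1,0,0,0,0],[-1,0,0,0,0]]

```text
clock: 14.3
tcp_pos: [0.5262, -0.1114, 0.1415]
orientation: [-180.0, -0.0, 106.5]
ft_force: [0.3, -0.5, -1.0]
opening: 0.0289
```

Emit:
move_arm:
  series:
    - [[-1,0,0,4,0],[-1,0,0,4,0],[-1,0,0,2,0],[-1,0,0,1,0],[-1,0,0,0.5,0]]

```text
clock: 14.8
tcp_pos: [0.5261, -0.1109, 0.0259]
orientation: [-179.9, -0.0, 106.6]
ft_force: [0.0, -0.1, -0.3]
opening: 0.029
```

Emit:
move_arm:
  series:
    - [[-1,0,0,0,0],[-1,0,0,0.1,0],[-0.2,0,0,0,0],[0.2,0,0,0,0],[0.2,0,0,0,0]]

```text
clock: 15.3
tcp_pos: [0.5265, -0.1122, 0.0263]
orientation: [179.9, 0.0, 106.5]
ft_force: [0.8, 0.5, 0.0]
opening: 0.0477
```

Emit:
move_arm:
  series:
    - [[0.2,0,0,-3,0],[0.2,0,0,-4.5,0],[0.2,0,0,-4.5,0],[0.2,0,0,-4.5,0],[0.2,0,0,-3.5,0]]

```text
clock: 15.8
tcp_pos: [0.5265, -0.1122, 0.2289]
orientation: [179.9, 0.1, 106.5]
ft_force: [0.5, -0.9, -0.0]
opening: 0.0526
```

Emit:
move_arm:
  series:
    - [[-1,0,-4,0,0],[-1,0,-4,0,0],[-1,0,-4,0,0],[-1,0,0,0,0]]

```text
clock: 16.2
tcp_pos: [0.4065, -0.1462, 0.2255]
orientation: [-179.9, -0.1, 106.4]
ft_force: [-0.1, -0.2, -0.3]
opening: 0.0241
```

```bash
python3 - <<'E'
from h import *
im=cams.grab_frame("top")[...,::-1]
sd=cams.grab_frame("side")[...,::-1]
a=cv2.resize(im[170:260,330:450],(480,360),interpolation=cv2.INTER_CUBIC)
b=cv2.resize(sd[130:220,290:390],(400,360),interpolation=cv2.INTER_CUBIC)[:, :320]
cv2.imwrite("pics/p2.png",np.hstack([a,b]))
s=state();print(s["tcp_pos"],s["orientation"],s["clock"])
E
```

```text
[ 0.41086128 -0.14644267  0.22629207] [1.79924544e+02 4.88727206e-02 1.06382980e+02] 16.3
```

View pics/p2.png

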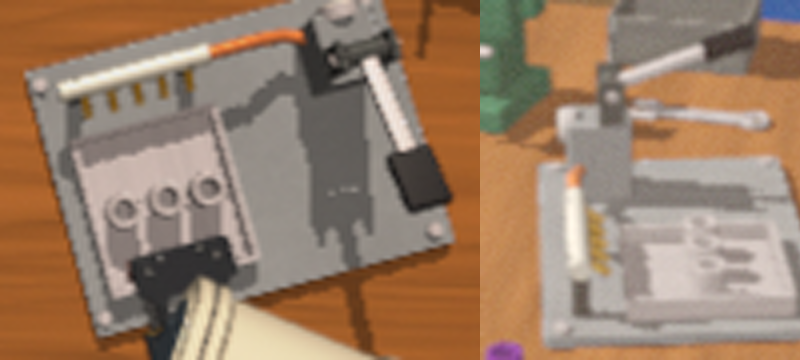

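All three bushes stand in the tray, at crop positions (124,208), (166,197) and (207,187), and the lever is still raised. Next, over to the pad with the fingers shut.

Emit:
move_arm:
  series:
    - [[-1,-4.3,1.6,0,0],[-1,-4.3,1.6,0,0],[-1,-4.3,1.6,0,0],[-1,-4.3,1.6,0,0],[-1,-4.2,1.6,0,0]]

```text
clock: 16.8
tcp_pos: [0.5509, -0.3302, 0.2254]
orientation: [180.0, 0.0, 106.5]
ft_force: [0.4, -0.6, -0.3]
opening: 0.0003
```

Emit:
move_arm:
  series:
    - [[-1,0,0,1.5,0],[-1,0,0,1.5,0],[-1,0,0,1,0],[-1,0,0,0,0],[-1,0,0,0,0]]

```text
clock: 17.3
tcp_pos: [0.5481, -0.3277, 0.1856]
orientation: [-180.0, -0.0, 106.5]
ft_force: [-0.4, 0.6, 0.7]
opening: -0.0001
```

```bash
python3 - <<'E'
from h import *
im=cams.grab_frame("top")[...,::-1]
sd=cams.grab_frame("side")[...,::-1]
a=cv2.resize(im[170:260,330:450],(480,360),interpolation=cv2.INTER_CUBIC)
b=cv2.resize(sd[110:190,300:380],(320,360),interpolation=cv2.INTER_CUBIC)
cv2.imwrite("pics/p3.png",np.hstack([a,b]))
s=state();print(s["tcp_pos"],s["orientation"],s["ft_force"],s["opening"],s["clock"])
E
```

```text
[ 0.54864621 -0.32831152  0.18655509] [1.79953278e+02 5.13572833e-02 1.06500562e+02] [-0.29546415  0.67179859  0.07663522] 0.0005033721000561039 17.4
```

View pics/p3.png

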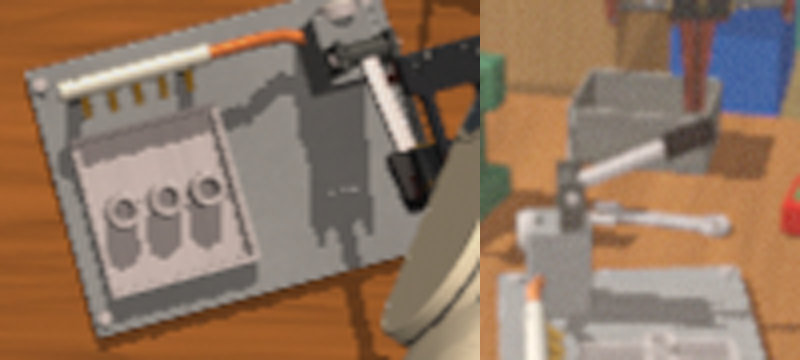

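The fingers are over the pad: tips at crop position (695,110), pad at (690,135). Press slowly.

Emit:
move_arm:
  series:
    - [[-1,0,0,0.9,0],[-1,0,0,0.9,0],[-1,0,0,0.7,0],[-1,0,0,0.6,0],[-1,0,0,0.6,0]]

```text
clock: 17.9
tcp_pos: [0.5481, -0.3288, 0.1484]
orientation: [-180.0, -0.0, 106.5]
ft_force: [-3.2, -0.3, 5.8]
opening: 0.0003
```

Emit:
move_arm:
  series:
    - [[-1,0,0,0.6,0],[-1,0,0,0.5,0],[-1,0,0,0.5,0],[-1,0,0,0.3,0],[-1,0,0,0.2,0]]

```text
clock: 18.4
tcp_pos: [0.5473, -0.329, 0.1273]
orientation: [-179.9, -0.0, 106.5]
ft_force: [-7.4, -1.5, 6.8]
opening: 0.0003
```

Emit:
move_arm:
  series:
    - [[-1,0,0,0,0],[-1,0,0,0,0],[-1,0,0,0,0],[-1,0,0,0,0],[-1,0,0,0,0]]

```text
clock: 18.9
tcp_pos: [0.5473, -0.329, 0.1276]
orientation: [-179.9, -0.0, 106.5]
ft_force: [-5.2, -1.6, 7.1]
opening: 0.0003
```

```bash
python3 - <<'E'
from h import *
im=cams.grab_frame("top")[...,::-1]
sd=cams.grab_frame("side")[...,::-1]
a=cv2.resize(im[170:260,330:450],(480,360),interpolation=cv2.INTER_CUBIC)
b=cv2.resize(sd[110:190,300:380],(320,360),interpolation=cv2.INTER_CUBIC)
cv2.imwrite("pics/p4.png",np.hstack([a,b]))
s=state();print(s["tcp_pos"],s["orientation"],s["ft_force"],s["opening"],s["clock"])
# expected pad / hinge positions in crop b if level
for P in([.6585,-.2987,.12],[.5465,-.3316,.12]):print(((proj("side",P)-[300,110])*[4,4.5]+[480,0]).round())
E
```

```text
[ 0.54734365 -0.32894531  0.1276127 ] [-1.79895389e+02 -2.74114951e-02  1.06469921e+02] [-6.03328032 -0.33942952  6.3198414 ] 0.000542743758381051 19.0
[567. 182.]
[692. 179.]
```

View pics/p4.png

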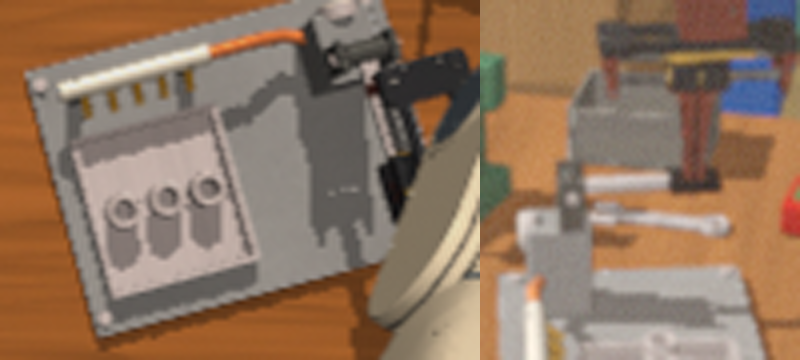

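The lever is level: the pad is at crop position (695,180), against about (692,179) expected. It has been still for over 0.5 s with about 9 N of push, and the three bushes are undisturbed. Handing in.

```bash
python3 -c "
from station import ticket
print(ticket.finish_job())"
```

```text
the job is handed in; nothing more can be done
None
```

The job is handed in at about 19 s of the 72 s allowed; the hand-in reports no verdict.

- **Bushes:** I moved the three bushes of the mat's row nearest the station into the tray, upright and about 37 mm apart on its centre line, and released them. The last top picture shows all three still standing. I measured only the first one's position, at (+2, -35) mm in the tray frame. The other two I judged by eye and from the arm readings.
- **Lever:** It was pressed slowly with the shut fingers and is still held. In the last side picture it is level, with the pad within a few enlarged pixels (about 1 real pixel) of where a level lever should appear. The fingertips are at z = 0.128 m, where I expected 0.126. The contact force is about 9 N, of which roughly 6 N is vertical and 6 N sideways along the lever.
- **Everything else:** The other two bushes and the bystanders were never reached for, but I took no final picture of the mat to confirm they are unmoved.

No check failed or disagreed. I viewed 8 pictures in all.

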